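# Take a picture from the rack and hold it up for the shop camera

## Robot

A 6-joint arm with a two-finger parallel gripper is mounted at the origin on the work surface. World frame = base frame: x ahead of the robot, y to its left, z up, the work surface at z = 0. Lengths are in m, angles in degrees, forces in N, time in s.
With the tool pointing down it reaches from about 0.4 to 0.825 m from the base axis. Payload 7 kg.
Tool frame: the origin (TCP) lies midway between the tips of the shut fingers; the grasp point (between the pads) lies 19 mm behind it (r.hold_point_z is the distance from the TCP to the grasp point, in m); y points along the fingers, z is the direction in which the jaws open and shut, and the axes are right-handed (so a half turn about y gives the same grasp; the last joint's range is limited). The gripper opens to 88 mm and grips with 3 to 60 N. Pads are 19 mm wide; open, the fingers measure 130 mm over their backs; the gripper's body (78 mm by 193 mm) begins 47 mm behind the grasp point.
Start: joints at [-58.436, 20.546, 0.682, 0, -70.136, -16.507], TCP at [0.175, -0.652, 0.227] pointing down, gripper open.
Joint ranges: [-176.03, 176.03], [-82.01, 121.73], [-58.28, 71.71], [-173.87, 95.51], [-174.79, -0.11], [-173.66, 173.66]. Speed limits (degrees/s): [136.94, 136.94, 172.46, 180, 180, 180].

## Interface

Orientations are given as [roll, pitch, yaw] about the fixed x, y, z axes, in that order (R = Rz(yaw) Ry(pitch) Rx(roll)).
In Python, from plant import r, imaging gives the robot as it stands.
- The arm moves only by the tool drive_tool, never from a script. Its argument "deltas" is a list of rows, each a list of 6 numbers: the shift along the world's x, y, z in cm, then the turn, a rotation vector about the world's x, y, z in rad. In form: [[tx, ty, tz, rx, ry, rz], ...]. A call has exactly 8 rows; each row is the pose to reach, as a shift and turn from the pose commanded when the call began; what a row does not reach only later rows make up. A row lasts 1/12 s, in which the tool goes at most 41.7 mm and 7.16 degrees, less where a joint would pass 70% of its speed; a pose out of reach is approached as far as the arm can. A call with a gripper value outside its range is refused whole. "claw" is the opening, from 0 (shut) to 1 (fully open), set as the call begins (left out, the last holds). The fingers move at their own pace and stop on an object; "squeeze" is the grip in N (left out, the last holds). Time passes only in rows, so rows that repeat a pose let the fingers close, or fill a call up. It gives the time, the measured TCP pose, the force and the opening at its end, in the units of the state.
- r.get_state(): the state, without advancing time (a new reading comes with each control period).
- imaging.capture(name): name is "scene" or "top" or "wrist"; returns the picture (384x512x3 uint8, red, green, blue); there is no depth.
- imaging.get_calibration(name): a dict with "mtx" (3x3 intrinsics, pixels), "R" (3x3) and "t" (3): a world point X has camera coordinates R X + t; the wrist camera has in their place "T_tool_cam" (4x4, takes a point from camera to tool coordinates, whose origin is the TCP and whose axes are the tool frame's). Camera axes: x right, y down, z forward; pixel columns grow to the right and rows downward; lengths in m; the calibration is good to about 2 mm. The wrist camera is an equidistant fisheye: a pixel r from the principal point sees the ray r / f radians off the axis. A picture is of the moment at which its call begins: read the wrist's pose just before it. get_calibration takes no time and is no camera call.
- r.close_job(): hands the job in, once; it reports no verdict.
Trained networks look in the newest picture that a camera, given by its name, has taken for a name from the list of things; names that differ only in an ending like _2 or _b are one class to them, and where a whole thing is asked for, a point or a joint stands for the part that bears it (a point fixed in the world has none). Each returns a list of dicts, best first, with "score" (0 to 1); they miss things now and then, are a little off and sometimes report something else, mostly with a low value. They report only what shows in the picture. A call takes as long as a camera call. They do not tell look-alikes from the thing itself.
- imaging.search_frame(camera, label): "bbox" ([left, top, right, bottom] in pixels, round what is visible of it).
- imaging.outline_of(camera, label): "region" (384x512 bool, what is visible of it) and "bbox" ([left, top, right, bottom] in pixels, round what is visible of it).
- imaging.landmark_of(camera, label): "position" ([column, row] in pixels: a listed point, or the origin of a listed thing).
The state is a dict: "time_s": time; "joints": joint angles; "qd": joint speeds; "joint_torque": joint torques, N m; "tcp_pos": TCP position; "eef_rot": TCP orientation; "contact_force": force on the tool from outside, world axes, zero at the start; "moment": the same for the moment, N m; "gripper_width": finger opening in m.
Only numpy, scipy, OpenCV 4.12 (cv2) and the standard library are available. Lean on these libraries where they do the work, as an engineer would, in place of code of your own. Each camera call takes 0.05 s, during which the arm holds its last target.

## Task

In the second-hand shop, the blue-framed picture is to be photographed for sale: swing the rack's keeper bar out by its orange knob until it snaps into its end detent, leave it there, and then draw the blue-framed picture out of its slot. Finish while still holding it in the gripper over the middle of the grey photo mat, its middle about 20 cm above the table and nothing else touching it, with its picture side facing the little camera and its frame level from side to side but leaning back about 45 degrees, so that the picture looks half upwards. Leave the other two pictures in their slots and all other things where they are.

Things in the scene. Friction and masses are not known exactly. Their poses are not given: they have to be found in the camera images.
- keeper (a joint): Angle (rad) of the rack's keeper bar, a level aluminium bar 14 mm wide and 12 mm high. 0 = closed (so it starts), lying across all three pictures 8 mm above their tops and blocking them; 1.31 = fully out, at its end stop. It swings clockwise seen from above, to the rack's +y side: at angle q it points from the hinge along (-cos q, +sin q, 0) in the rack's axes.
- keeper_knob (a point): Middle of the upright orange knob at the free end of the keeper bar: a cylinder 18 mm across that stands 39 mm above the bar, from z = 0.190 to 0.232; this point is at z = 0.213, 210 mm from the hinge axis. Best pinched from above; it may turn in the fingers.
- keeper_hinge (a point): On the keeper bar's upright hinge axis at the bar's mid height (z = 0.184). The hub is 32 mm across. An over-centre spring in it resists at first (about 2.5 to 3 N at the knob), swings the bar shut again if it is let go below about 0.65 rad, leaves it standing from 0.65 to 1.05, and beyond that snaps it fully out to 1.31 and keeps it there.
- rack: Wooden rack fixed to the table, base 250 (x) by 190 (y) by 20 mm; origin at the centre of its underside. Three slots along its y at x = -70, 0, +70 mm, each 14 mm wide between 6 mm walls 145 mm long that reach z = 0.070; slot floors at z = 0.020. Hinge post at x = +100, y = +45 mm; yellow stop post (8 mm across, top z = 0.190) at x = +100, y = +87 mm.
- picture_blue: The picture to take: seascape in a dark blue frame, 12 mm thick (x), 130 wide (y), 150 high (z), about 0.2 kg; rails 24 mm wide, panel recessed 3 mm on both sides. Origin: centre of its bottom edge; +x is where its painted side faces, +z its top. At first upright in one of the slots, axes along the rack's, painted side to the rack's +x, z = 0.020 to 0.170; gaps of 58 mm between pictures.
- picture_mid (a point): The middle of the blue-framed picture, 75 mm above its bottom edge.
- picture_front (a point): A point in the air 150 mm straight out from the middle of the blue-framed picture's painted side.
- picture_red: Red-framed picture of the same size in another slot; to be left there. Origin at the centre of its bottom edge.
- picture_wood: Dark-brown-framed picture of the same size in another slot; to be left there. Origin at the centre of its bottom edge.
- photo_mat: Grey photo mat, 180 by 180 by 4 mm, fixed; origin at its centre on the table. Its +x points to the little grey camera on a black tripod that belongs to it (lens front 168 mm and tripod foot about 225 mm from the mat's centre, top at z = 0.18).
- mug: Blue mug, 80 mm across, 90 mm high, a bystander; origin at the centre of its underside.
- jar: Amber jar, 70 mm across, 100 mm high, a bystander; origin at the centre of its underside.
- carton: Pink and white carton, 140 by 180 by 120 mm, a bystander; origin at the centre of its underside.
- book: Green book lying flat, 110 by 170 by 26 mm, a bystander; origin at the centre of its underside.
- tape: Roll of brown tape lying flat, 100 mm across, 45 mm high, a bystander; origin at the centre of its underside.
- brush: Wooden brush lying in the red tray, a bystander; origin under its middle.
Things that resemble listed ones, but are neither listed nor needed, are in the scene too. What is shaped like the picture_red but green or pink is not meant.

How it is judged (in metres and radians):
On the way, in this order (a step that is already met when the one before it is completed fails the run):
1. the keeper bar is swung out and seated in its end detent, the pictures still in their slots (value of joint keeper above 1.22 rad and height (world z) of picture_blue below 0.04 m), for 0.2 s.
2. the blue-framed picture is drawn out, its bottom edge above the slot walls (height (world z) of picture_blue above 0.085 m and value of joint keeper above 1.22 rad), for 0.1 s.
At the end, for the whole second after the job is handed in: Only the gripper holds the blue picture, still: middle within 60 mm of the mat centre in plan, 0.14-0.28 m high, face 30-60 deg from straight up, towards the camera; width level within 14 deg, within 23 deg of mat y. Bar over 1.22 rad; other pictures moved under 25 mm, other things under 40 mm (value of joint keeper above 1.22 rad and horizontal distance between picture_mid and photo_mat below 0.06 m and height (world z) of picture_mid between 0.14 and 0.28 m and angle between picture_blue's own x axis and vertical between 0.52 and 1.05 rad and angle between picture_blue's own y axis and vertical between 1.32 and 1.82 rad and angle between the y axis of picture_blue and the y axis of photo_mat, either way round below 0.4 rad and x of picture_front in the frame of photo_mat above 0 m and contact force between the fingers and picture_blue above 1 N and contact force between picture_blue and photo_mat below 0.1 N and contact force between picture_blue and rack below 0.1 N and contact force between picture_blue and picture_red below 0.1 N and contact force between picture_blue and picture_wood below 0.1 N and linear speed of picture_blue below 0.03 m/s and angular speed of picture_blue below 0.2 rad/s and distance of each of picture_red, picture_wood from where it was at the start of the episode below 0.025 m and distance of each of mug, jar, carton, book, tape, brush from where it was at the start of the episode below 0.04 m); the arm keeps its last pose, push and grip.
It fails at once if another picture is disturbed (25 mm) (distance of any of picture_red, picture_wood from where it was at the start of the episode above 0.025 m).
It fails at once if a bystander is moved (40 mm) (distance of any of mug, jar, carton, book, tape, brush from where it was at the start of the episode above 0.04 m).
It also fails if it takes over 67 s, if anything falls off the work surface, if the arm or the gripper's body presses on something with over 40 N, if the wrist force passes 120 N, or if a joint passes its speed limit or range.

## Working session

There is one attempt and no reset: what is moved stays moved. The work goes in short steps, Python scripts to look and compute and a tool call to move; the robot and the scene stay as the last step left them, time stands still between calls to the robot, and variables do not carry over. Pictures are saved under pics/ and viewed, and the job is handed in when it is done.

Besides the shell and the picture viewer there is one more tool, called after "Call:" in YAML: its name, and indented under it one key for each argument. drive_tool: Moves the arm, as the interface text tells. Its arguments: {"type":"object","properties":{"deltas":{"type":"array"},"claw":{"type":"number"},"squeeze":{"type":"number"}},"required":["deltas"]}

```bash
ls; mkdir -p pics
python3 - <<'E'
from plant import r, imaging
import cv2
print(r.get_state(), r.hold_point_z)
for n in ["scene","top","wrist"]:
    im=imaging.capture(n); cv2.imwrite(f"pics/{n}0.png",cv2.cvtColor(im,cv2.COLOR_RGB2BGR))
    print(n,imaging.get_calibration(n))
E
```

```text
pics
{'time_s': 0.0, 'joints': array([-5.84375704e+01,  2.05903863e+01,  6.33059985e-01, -1.88806512e-02,
       -7.01369845e+01, -1.65064691e+01]), 'qd': array([ 0.02713227,  0.04136121,  0.12749375, -0.02667965,  0.0612146 ,
       -0.03326253]), 'joint_torque': array([ 1.60618525e-03, -5.82715952e+01,  2.93046838e+01,  6.99696645e+00,
        6.85940424e-03, -1.86377606e-04]), 'tcp_pos': array([ 0.17516747, -0.65135661,  0.22563302]), 'eef_rot': array([-8.99045327e+01,  9.78078554e-03,  1.50495389e+01]), 'contact_force': array([ 0.24480602,  0.2834585 , -0.02133917]), 'moment': array([-0.00693196,  0.06197169,  0.00499036]), 'gripper_width': 0.0876799444736256} 0.0188
scene {'mtx': array([[470.72584423,   0.        , 264.31486122],
       [  0.        , 470.72584423, 194.83510165],
       [  0.        ,   0.        ,   1.        ]]), 'R': array([[ 0.03737094,  0.99929996,  0.00173438],
       [ 0.75893869, -0.02725296, -0.65059153],
       [-0.65008882,  0.02562951, -0.75942587]]), 't': array([-0.01388655, -0.29395698,  2.0178418 ])}
top {'mtx': array([[376.60317877,   0.        , 257.13735075],
       [  0.        , 376.60317877, 192.74774263],
       [  0.        ,   0.        ,   1.        ]]), 'R': array([[-0.02825524, -0.99955456, -0.00960802],
       [-0.98588383,  0.0294531 , -0.16481988],
       [ 0.16502945,  0.00481537, -0.98627688]]), 't': array([0.02049712, 0.56002852, 1.55897034])}
wrist {'mtx': array([[297.31863964,   0.        , 257.22995432],
       [  0.        , 297.31863964, 186.89648654],
       [  0.        ,   0.        ,   1.        ]]), 'T_tool_cam': array([[-1.11392223e-03,  9.57795752e-01,  2.87447484e-01,
        -7.71523656e-02],
       [ 6.67531531e-04, -2.87446887e-01,  9.57796347e-01,
        -1.58072397e-01],
       [ 9.99999157e-01,  1.25879090e-03, -3.19165388e-04,
        -6.11344349e-04],
       [ 0.00000000e+00,  0.00000000e+00,  0.00000000e+00,
         1.00000000e+00]])}
```

View pics/scene0.png

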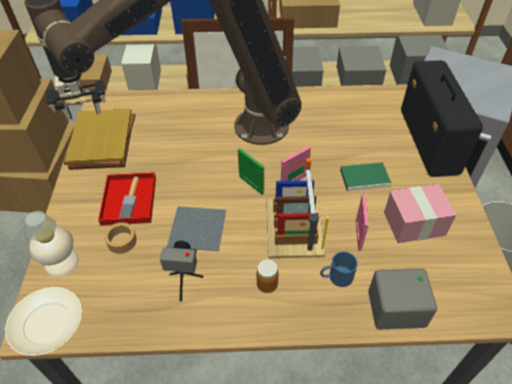

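View pics/top0.png

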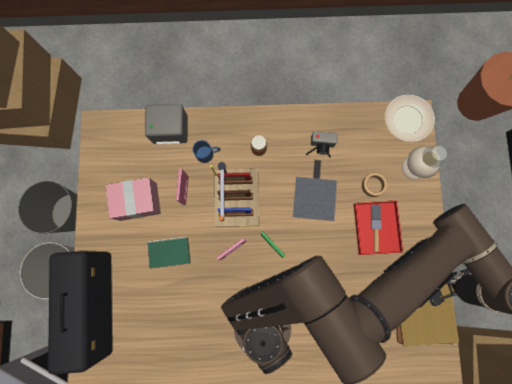

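View pics/wrist0.png

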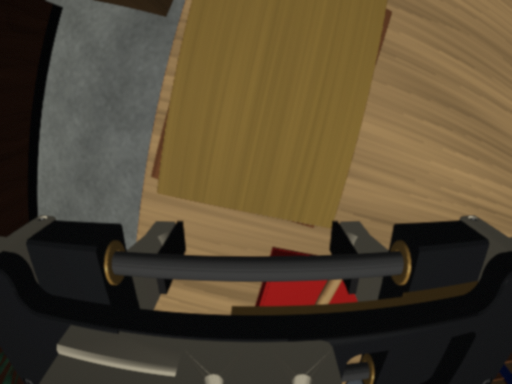

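```bash
cat > h.py <<'E'
import numpy as np, cv2
from plant import r, imaging
def cal(n): return imaging.get_calibration(n)
def ray(n,px):
    c=cal(n); d=np.linalg.inv(c['mtx'])@np.array([px[0],px[1],1.]); R=c['R']; return -R.T@c['t'], R.T@d
def atz(n,px,z):
    o,d=ray(n,px); return o+d*(z-o[2])/d[2]
def proj(n,X):
    c=cal(n); p=c['mtx']@(c['R']@np.asarray(X,float)+c['t']); return p[:2]/p[2]
def save(im,name,box=None,s=1):
    im=cv2.cvtColor(im,cv2.COLOR_RGB2BGR)
    if box: im=im[box[1]:box[3],box[0]:box[2]]
    if s!=1: im=cv2.resize(im,None,fx=s,fy=s,interpolation=cv2.INTER_CUBIC)
    cv2.imwrite('pics/'+name,im)
E
python3 - <<'E'
from h import *
np.set_printoptions(precision=4,suppress=True)
zs={'keeper_knob':.213,'keeper_hinge':.184,'rack':0,'picture_mid':.095,'picture_blue':.02,'picture_red':.02,'picture_wood':.02,'photo_mat':0.002,'mug':0,'jar':0,'carton':0,'book':0,'tape':0,'brush':.005}
for n in ['scene','top']:
    im=imaging.capture(n)
    save(im,f'{n}1.png',(230,140,390,290) if n=='scene' else (150,120,290,260),4)
    for k,z in zs.items():
        if k in('mug','jar','carton','book','tape','brush') and n=='scene': continue
        print(n,k,[(np.round(d['position'],1).tolist(),round(d['score'],2),atz(n,d['position'],z)[:2].round(4).tolist()) for d in imaging.landmark_of(n,k)[:3]])
E
```

```text
scene keeper_knob [([311.8, 163.8], 0.94, [0.4387, 0.1561])]
scene keeper_hinge [([313.7, 218.6], 0.57, [0.6474, 0.1427])]
scene rack [([293.3, 230.6], 0.61, [0.5568, 0.0953])]
scene picture_mid [([292.7, 194.6], 0.83, [0.4711, 0.0952])]
scene picture_blue [([294.6, 207.0], 0.72, [0.4662, 0.106])]
scene picture_red [([296.0, 242.5], 0.87, [0.6216, 0.0985]), ([359.7, 233.0], 0.69, [0.5899, 0.3218]), ([297.1, 184.1], 0.69, [0.3556, 0.1243])]
scene picture_wood [([292.0, 223.3], 0.79, [0.5395, 0.091])]
scene photo_mat [([192.4, 227.6], 0.85, [0.5323, -0.2604]), ([292.2, 227.9], 0.45, [0.5463, 0.0921])]
top keeper_knob [([217.9, 219.0], 0.74, [0.4365, 0.1543])]
top keeper_hinge []
top rack [([235.6, 199.1], 0.63, [0.5428, 0.0995])]
top picture_mid [([233.0, 211.8], 0.7, [0.4761, 0.1052])]
top picture_blue [([314.1, 199.2], 0.46, [0.5293, -0.2406]), ([234.2, 211.7], 0.45, [0.4852, 0.1053])]
top picture_red [([184.8, 190.2], 0.81, [0.5855, 0.3184]), ([230.0, 249.0], 0.68, [0.327, 0.126]), ([236.1, 180.3], 0.59, [0.6226, 0.0945])]
top picture_wood [([238.0, 198.2], 0.7, [0.5434, 0.0878]), ([136.1, 203.5], 0.22, [0.5333, 0.5293]), ([236.6, 214.5], 0.19, [0.4728, 0.0952])]
top photo_mat [([315.2, 197.6], 0.8, [0.5388, -0.2484])]
top mug [([204.1, 154.4], 0.69, [0.749, 0.2366])]
top jar [([263.5, 148.2], 0.6, [0.7694, -0.0297]), ([222.2, 167.0], 0.2, [0.6888, 0.1563])]
top carton [([136.1, 201.5], 0.83, [0.5451, 0.5361])]
top book [([167.1, 252.1], 0.86, [0.3219, 0.3975])]
top tape [([373.3, 187.2], 0.61, [0.5776, -0.5056])]
top brush [([376.7, 228.0], 0.74, [0.3986, -0.5045]), ([232.8, 199.8], 0.53, [0.5393, 0.1115])]
```

```bash
ls pics
```

```text
scene0.png
scene1.png
top0.png
top1.png
wrist0.png
```

View pics/scene1.png

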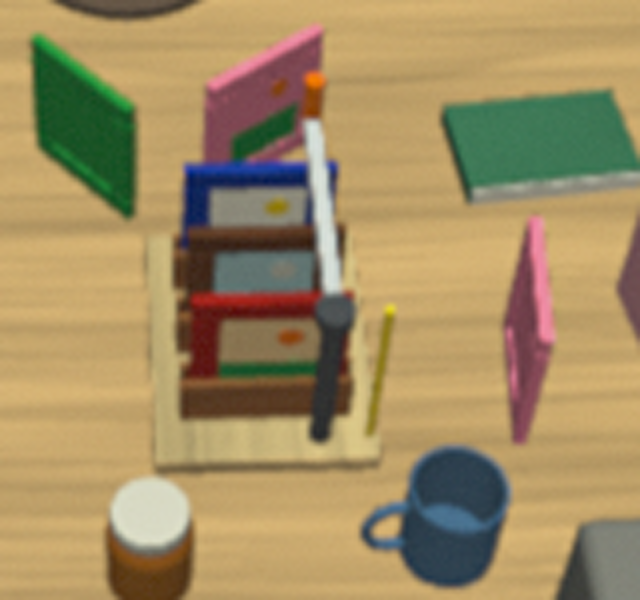

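View pics/top1.png

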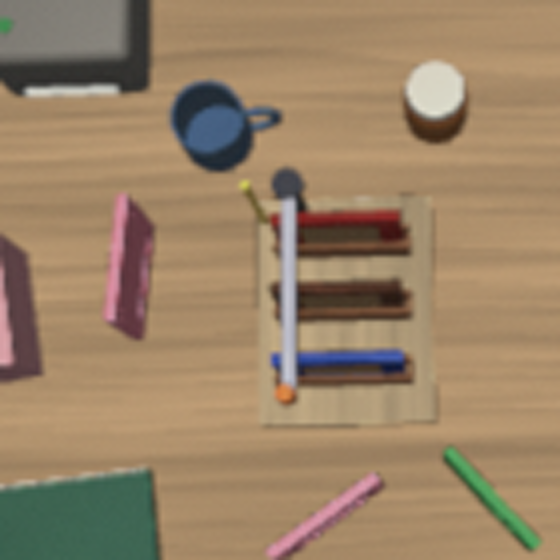

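```bash
cat > fit.py <<'E'
from h import *
from scipy.optimize import least_squares
np.set_printoptions(precision=4,suppress=True)
S=lambda x,y:(230+x/4,140+y/4)
T=lambda x,y:(150+x/4,120+y/4)
obs=[('scene',S(155,467),(.125,-.095,.01)),('scene',S(380,463),(.125,.095,.01)),
('scene',S(390,310),(.1,.087,.19)),('top',T(246,185),(.1,.087,.19)),
('scene',S(314,95),(-.11,.045,.213)),('top',T(286,395),(-.11,.045,.225)),
('scene',(313.7,218),(.1,.045,.187)),('top',T(287,183),(.1,.045,.19)),
('top',T(262,425),(-.125,.095,.02)),('top',T(437,423),(-.125,-.095,.02)),('top',T(432,195),(.125,-.095,.02)),
('scene',S(185,168),(-.07,-.065,.17)),('scene',S(338,165),(-.07,.065,.17))]
def X(p,m):
    c,s=np.cos(p[2]),np.sin(p[2]); return [p[0]+c*m[0]-s*m[1],p[1]+s*m[0]+c*m[1],m[2]]
if __name__=='__main__':
    f=lambda p:np.concatenate([proj(n,X(p,m))-u for n,u,m in obs])
    s=least_squares(f,[.545,.097,0],loss='soft_l1'); p=s.x
    print(p,np.degrees(p[2])); print(f(p).reshape(-1,2))
    for k,m in dict(knob=(-.11,.045,.213),hinge=(.1,.045,.184),bluemid=(-.07,0,.095)).items(): print(k,np.array(X(p,m)))
    for n,z in(('top',.004),('scene',.004)):
        im=imaging.capture(n); o=imaging.outline_of(n,'photo_mat')
        for d in o[:2]:
            reg=d['region'].astype(np.uint8); cs,_=cv2.findContours(reg,0,2); c=max(cs,key=cv2.contourArea)
            P=np.array([atz(n,q[0],z)[:2] for q in c],np.float32); print(n,d['score'],cv2.minAreaRect(P*1000))
    print([ (d['score'],d['bbox']) for d in imaging.search_frame('scene','photo_mat')])
    im=imaging.capture('scene'); save(im,'mat.png',(140,180,250,310),5)
E
python3 fit.py
```

```text
[ 0.5473  0.0972 -0.0063] -0.36174315003933694
[[-0.6493  0.694 ]
 [-0.2475  0.2584]
 [-0.4779 -0.3332]
 [-0.9816 -0.1327]
 [-0.6641 -0.0838]
 [-0.9207 -0.4364]
 [-0.2879  0.0802]
 [-0.5488  0.1145]
 [-1.534   0.5228]
 [-0.8512  0.0132]
 [-0.8848 -0.0735]
 [-0.9498 -0.1271]
 [-0.5644 -0.2228]]
knob [0.4376 0.1429 0.213 ]
hinge [0.6476 0.1416 0.184 ]
bluemid [0.4773 0.0977 0.095 ]
top 0.59 ((577.2254638671875, -249.5845489501953), (183.3953399658203, 262.569091796875), 83.10623168945312)
scene 0.86 ((625.620849609375, -262.6910400390625), (183.98008728027344, 380.2224426269531), 79.30000305175781)
[(0.75, [157.6, 207.1, 228.2, 301.8]), (0.55, [306.8, 161.5, 319.1, 224.9])]
```

View pics/mat.png

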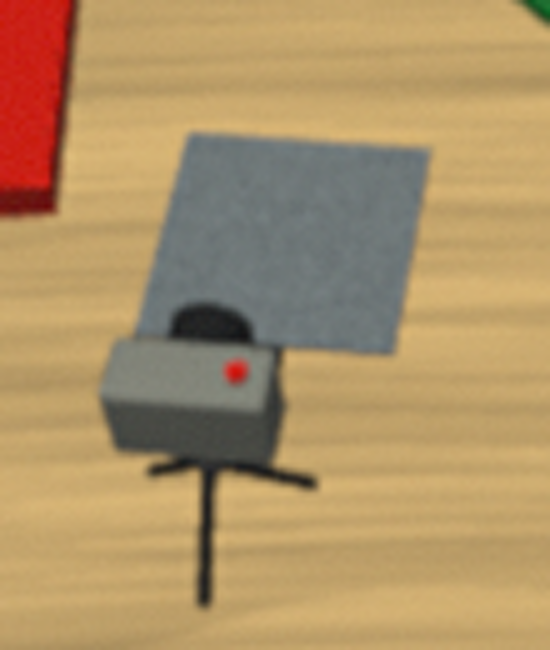

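Call:
drive_tool:
  deltas:
    - [1, 1, 2, 0.05, 0, 0.05]
    - [3, 3, 4, 0, 0, 0.15]
    - [5, 6, 6, 0, 0, 0.25]
    - [8, 9, 8, 0, 0, 0.36]
    - [11, 12, 9, 0, 0, 0.47]
    - [14, 15, 10, 0, 0, 0.58]
    - [16, 19, 11, 0, 0, 0.69]
    - [18, 22, 12, 0, 0, 0.8]
  claw: 0.6
  squeeze: 30

```text
time_s: 2.32
tcp_pos: [0.3516, -0.4369, 0.3446]
eef_rot: [-90.0, -0.0, 61.2]
contact_force: [1.0, -0.2, -0.3]
gripper_width: 0.0528
```

Run:
```python
from h import *
np.set_printoptions(precision=4,suppress=True)
M=lambda x,y:(140+(x+.5)/5-.5,180+(y+.5)/5-.5)
P=[atz('scene',M(*q),.004)[:2] for q in [(190,133),(430,148),(393,355),(135,338)]]
print(np.array(P))
print('c',(P[0]+P[2])/2)
d=P[2]-P[1];print(np.degrees(np.arctan2(d[1],d[0])),np.linalg.norm(d)); d=P[1]-P[0];print(np.degrees(np.arctan2(d[1],d[0]))-90,np.linalg.norm(d))
```

```text
[[ 0.4341 -0.3202]
 [ 0.4546 -0.1443]
 [ 0.6342 -0.1665]
 [ 0.614  -0.3429]]
c [ 0.5342 -0.2434]
-7.043272107104594 0.18105798768260103
-6.628934482064508 0.17710127122191982
```

Call:
drive_tool:
  deltas:
    - [2, 2, 0, 0, 0, 0.06]
    - [4, 5, 0, 0, 0, 0.14]
    - [6, 9, 0, 0, 0, 0.22]
    - [8, 13, 0, 0, 0, 0.3]
    - [10, 17, 0, 0, 0, 0.38]
    - [11, 21, 0, 0, 0, 0.46]
    - [12, 25, 0, 0, 0, 0.51]
    - [12, 29, 0, 0, 0, 0.51]

```text
time_s: 2.98
tcp_pos: [0.4716, -0.153, 0.3442]
eef_rot: [-90.0, 0.0, 90.3]
contact_force: [0.9, 1.0, 0.6]
gripper_width: 0.0528
```

Call:
drive_tool:
  deltas:
    - [0, 4, 0, 0, 0, 0]
    - [0, 8, 0, 0, 0, 0]
    - [-0.5, 12, -1, 0, 0, 0]
    - [-1, 16, -2, 0, 0, 0]
    - [-2, 20, -3, 0, 0, 0]
    - [-2.5, 24, -4, 0, 0, 0]
    - [-3.5, 27, -5, 0, 0, 0]
    - [-3.7, 28.5, -5, 0, 0, 0]

```text
time_s: 3.65
tcp_pos: [0.4316, 0.1325, 0.2928]
eef_rot: [-89.9, 0.0, 90.2]
contact_force: [-0.1, -0.3, -0.5]
gripper_width: 0.0528
```

```bash
cat >> h.py <<'E'
from scipy.spatial.transform import Rotation as Ro
def wproj(X,s=None):
    s=s or r.get_state(); c=cal('wrist')
    Rt=Ro.from_euler('xyz',s['eef_rot'],degrees=True).as_matrix()
    p=Rt.T@(np.asarray(X,float)-s['tcp_pos']); T=c['T_tool_cam']; q=T[:3,:3].T@(p-T[:3,3])
    th=np.arctan2(np.hypot(q[0],q[1]),q[2]); u=q[:2]/np.hypot(q[0],q[1]); K=c['mtx']
    return np.array([K[0,2]+K[0,0]*th*u[0],K[1,2]+K[0,0]*th*u[1]])
E
python3 - <<'E'
from h import *
s=r.get_state(); print(s['tcp_pos'],s['eef_rot'],s['joints'])
im=imaging.capture('wrist'); 
for X in [(.4376,.1429,.232),(.4376,.1429,.190),(.6476,.1416,.19)]:
    p=wproj(X,s);print(p); cv2.circle(im,(int(p[0]),int(p[1])),3,(255,0,255),1)
save(im,'w1.png')
im=imaging.capture('scene');save(im,'s2.png',(180,60,400,280),3)
E
```

```text
[0.43157989 0.13253273 0.29275591] [-8.98865018e+01  7.99437300e-03  9.02340387e+01] [ 4.21465514e+01 -3.42245324e+00 -1.94882444e+01 -7.26739259e-02
 -7.40240227e+01 -4.18924635e+01]
[250.39781822 214.78386632]
[251.29013536 197.76386839]
[ 59.22287444 194.1538071 ]
```

View pics/w1.png

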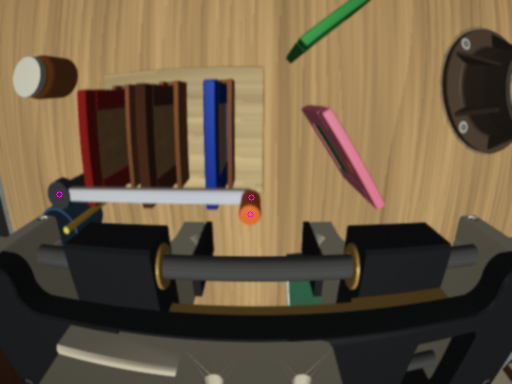

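Call:
drive_tool:
  deltas:
    - [0, 0, 0, 0, 0, 0]
    - [0, 0, -1, 0, 0, 0]
    - [0, 0, -3, 0, 0, 0]
    - [0, 0, -5, 0, 0, 0]
    - [0, 0, -7, 0, 0, 0]
    - [0, 0, -8.5, 0, 0, 0]
    - [0, 0, -9.5, 0, 0, 0]
    - [0, 0, -9.5, 0, 0, 0]

```text
time_s: 4.42
tcp_pos: [0.4327, 0.1285, 0.1972]
eef_rot: [-89.8, 0.1, 90.0]
contact_force: [-0.9, 0.5, 0.3]
gripper_width: 0.0525
```

Run:
```python
from h import *
s=r.get_state(); print(s['tcp_pos'],s['eef_rot'],s['contact_force'])
im=imaging.capture('wrist'); save(im,'w2.png')
im=imaging.capture('scene');save(im,'s3.png',(240,100,360,260),4)
```

```text
[0.432694   0.12847162 0.19717241] [-89.82642374   0.10813138  90.00498049] [-0.88493704  0.4996646   0.27790161]
```

View pics/w2.png

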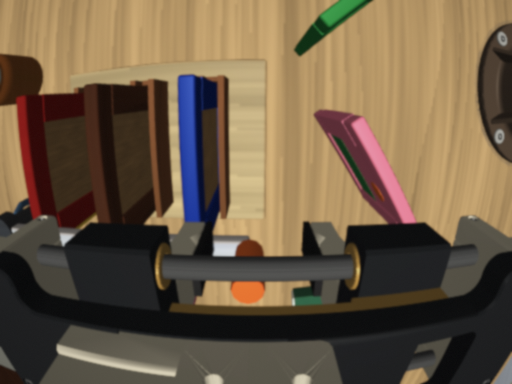

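View pics/s3.png

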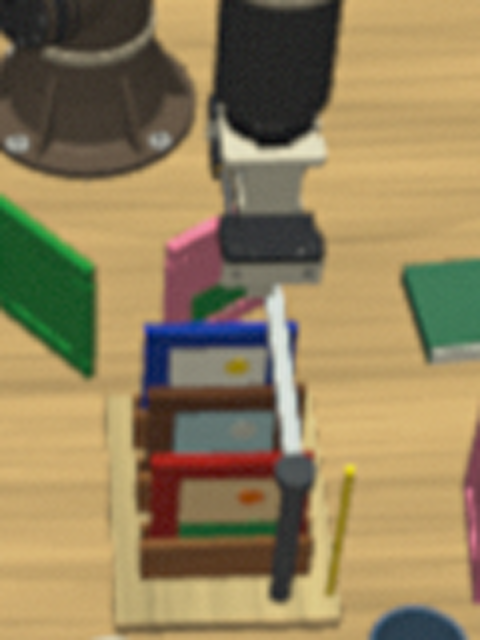

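Call:
drive_tool:
  deltas:
    - [0.2, 0.7, 0.2, 0, 0, 0]
    - [0.5, 1.4, 0.2, 0, 0, 0]
    - [0.5, 1.4, 0.2, 0, 0, 0]
    - [0.5, 1.4, 0.2, 0, 0, 0]
    - [0.5, 1.4, 0.2, 0, 0, 0]
    - [0.5, 1.4, 0.2, 0, 0, 0]
    - [0.5, 1.4, 0.2, 0, 0, 0]
    - [0.5, 1.4, 0.2, 0, 0, 0]

```text
time_s: 5.18
tcp_pos: [0.4386, 0.144, 0.2014]
eef_rot: [-90.0, 0.0, 90.1]
contact_force: [0.6, -0.0, 0.3]
gripper_width: 0.0527
```

Call:
drive_tool:
  deltas:
    - [0, 0, 0, 0, 0, 0]
    - [0, 0, 0, 0, 0, 0]
    - [0, 0, 0, 0, 0, 0]
    - [0, 0, 0, 0, 0, 0]
    - [0, 0, 0, 0, 0, 0]
    - [0, 0, 0, 0, 0, 0]
    - [0, 0, 0, 0, 0, 0]
    - [0, 0, 0, 0, 0, 0]
  claw: 0
  squeeze: 20

```text
time_s: 5.85
tcp_pos: [0.4382, 0.144, 0.2013]
eef_rot: [-89.9, 0.0, 90.1]
contact_force: [-4.4, 0.8, 3.0]
gripper_width: 0.017
```

Run:
```python
from h import *
s=r.get_state(); print(s['tcp_pos'],s['eef_rot'],s['contact_force'],s['gripper_width'])
im=imaging.capture('wrist'); save(im,'w3.png')
```

```text
[0.4381598  0.14400175 0.20132135] [-8.99496098e+01  1.56065680e-03  9.01043029e+01] [-4.42344072  0.82560991  3.00382817] 0.017033841824442883
```

View pics/w3.png

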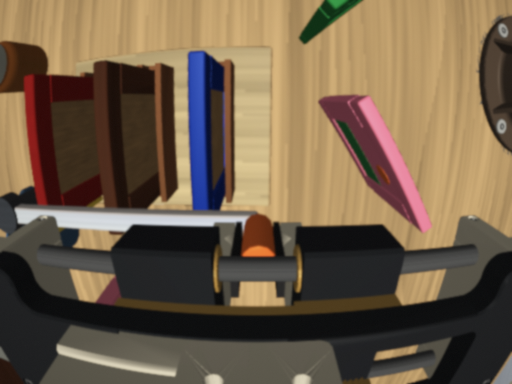

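Call:
drive_tool:
  deltas:
    - [0, 1.0, 0, 0, 0, 0]
    - [0.1, 2.1, 0, 0, 0, 0]
    - [0.3, 3.5, 0, 0, 0, 0]
    - [0.6, 5.0, 0, 0, 0, 0]
    - [0.9, 6.2, 0, 0, 0, 0]
    - [1.4, 7.6, 0, 0, 0, 0]
    - [2.0, 8.9, 0, 0, 0, 0]
    - [2.6, 10.1, 0, 0, 0, 0]

```text
time_s: 6.57
tcp_pos: [0.4636, 0.2471, 0.2012]
eef_rot: [-89.9, -0.1, 90.1]
contact_force: [-10.4, 1.5, 5.8]
gripper_width: 0.0176
```

Call:
drive_tool:
  deltas:
    - [0.5, 0.9, 0, 0, 0, 0]
    - [1.1, 1.8, 0, 0, 0, 0]
    - [1.7, 2.6, 0, 0, 0, 0]
    - [2.4, 3.5, 0, 0, 0, 0]
    - [3.1, 4.2, 0, 0, 0, 0]
    - [3.8, 5.0, 0, 0, 0, 0]
    - [4.6, 5.7, 0, 0, 0, 0]
    - [5.4, 6.4, 0, 0, 0, 0]

```text
time_s: 7.23
tcp_pos: [0.5173, 0.3145, 0.2013]
eef_rot: [-89.9, -0.4, 90.2]
contact_force: [-14.2, 12.6, 4.3]
gripper_width: 0.0171
```

Run:
```python
from h import *
s=r.get_state(); print(s['tcp_pos'],s['eef_rot'],s['contact_force'],s['gripper_width'])
im=imaging.capture('wrist'); save(im,'w4.png')
```

```text
[0.51734951 0.31447507 0.20132592] [-89.93167239  -0.37672769  90.18525022] [-14.17635062  12.60482266   4.33926931] 0.01711185300059706
```

View pics/w4.png

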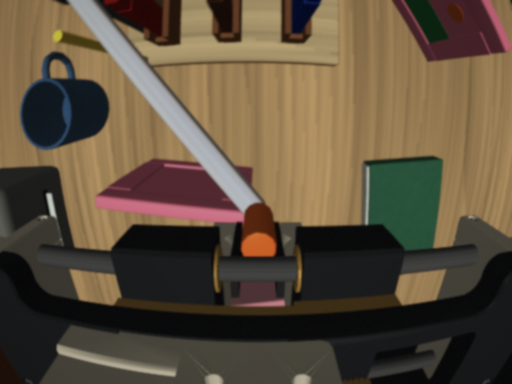

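Call:
drive_tool:
  deltas:
    - [0.7, 1.0, 0, 0, 0, 0]
    - [1.6, 1.6, 0, 0, 0, 0]
    - [2.5, 2.1, 0, 0, 0, 0]
    - [3.5, 2.6, 0, 0, 0, 0]
    - [4.4, 3.0, 0, 0, 0, 0]
    - [5.4, 3.4, 0, 0, 0, 0]
    - [6.5, 3.8, 0, 0, 0, 0]
    - [7.5, 4.1, 0, 0, 0, 0]

```text
time_s: 7.95
tcp_pos: [0.5946, 0.3565, 0.2015]
eef_rot: [-90.1, -0.5, 90.2]
contact_force: [-5.2, 17.1, 1.7]
gripper_width: 0.0163
```

Run:
```python
from h import *
s=r.get_state(); print(s['tcp_pos'],s['eef_rot'],s['contact_force'],s['gripper_width'])
im=imaging.capture('wrist'); save(im,'w5.png')
im=imaging.capture('top'); save(im,'t5.png',(150,120,290,260),4)
```

```text
[0.59463989 0.35646068 0.20148553] [-90.14641868  -0.47287658  90.22642142] [-5.22950225 17.10053761  1.68105575] 0.016254880254347497
```

View pics/w5.png

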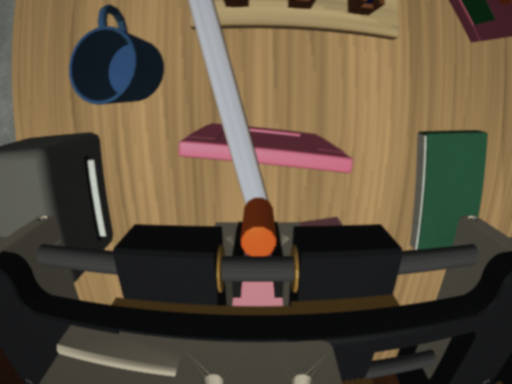

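View pics/t5.png

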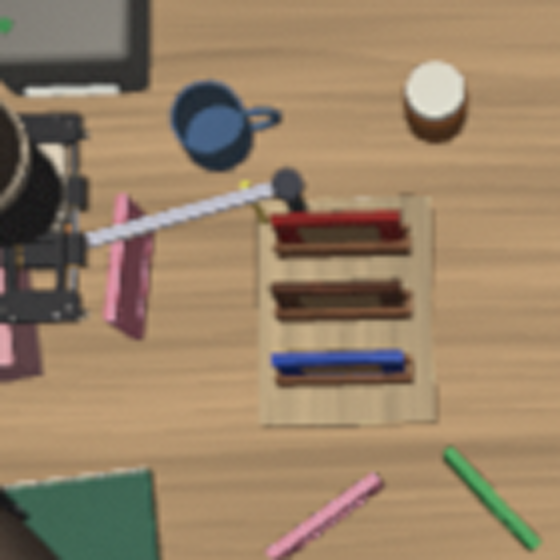

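Call:
drive_tool:
  deltas:
    - [0.3, 0.3, 0, 0, 0, 0]
    - [0.3, 0.6, 0, 0, 0, 0]
    - [0.3, 0.6, 0, 0, 0, 0]
    - [0.3, 0.6, 0, 0, 0, 0]
    - [0.3, 0.6, 0, 0, 0, 0]
    - [0.3, 0.6, 0, 0, 0, 0]
    - [0.3, 0.6, 0, 0, 0, 0]
    - [0.3, 0.6, 0, 0, 0, 0]

```text
time_s: 8.72
tcp_pos: [0.5953, 0.3572, 0.2011]
eef_rot: [-89.9, -0.0, 90.2]
contact_force: [-11.8, 1.0, 5.5]
gripper_width: 0.0157
```

Call:
drive_tool:
  deltas:
    - [0, 0, 0, 0, 0, 0]
    - [0, 0, 0, 0, 0, 0]
    - [0, 0, 0, 0, 0, 0]
    - [0, 0, 1, 0, 0, 0]
    - [0, 0, 3, 0, 0, 0]
    - [0, 0, 6, 0, 0, 0]
    - [0, 0, 9, 0, 0, 0]
    - [0, 0, 12, 0, 0, 0]
  claw: 0.5

```text
time_s: 9.38
tcp_pos: [0.5971, 0.3558, 0.3234]
eef_rot: [-90.0, 0.0, 90.1]
contact_force: [1.5, 0.4, -0.1]
gripper_width: 0.0436
```

Run:
```python
from h import *
s=r.get_state(); print(s['tcp_pos'],s['eef_rot'],s['contact_force'],s['gripper_width'])
im=imaging.capture('wrist'); save(im,'w6.png')
im=imaging.capture('top'); save(im,'t6.png',(150,120,290,260),4)
```

```text
[0.59713282 0.35583091 0.32341103] [-9.00457822e+01  1.01395450e-02  9.01017620e+01] [ 1.52048839  0.4438449  -0.10955094] 0.043615720244940134
```

View pics/w6.png

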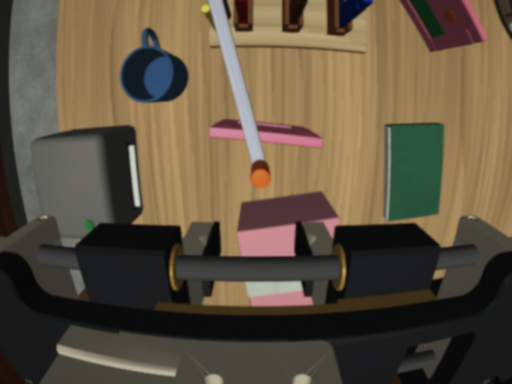

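View pics/t6.png

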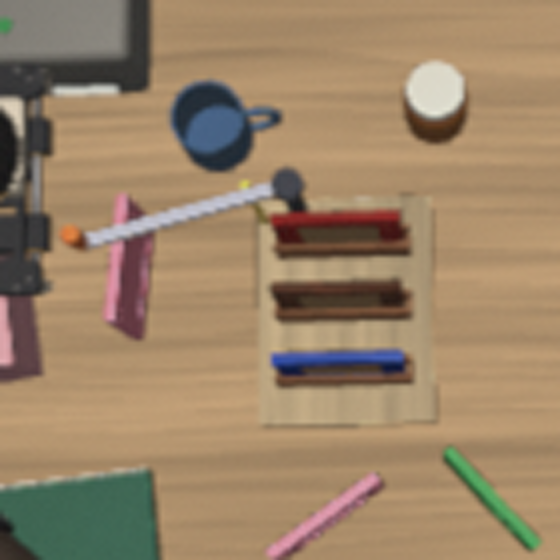

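Call:
drive_tool:
  deltas:
    - [-1, -2, 0, 0, 0, 0]
    - [-2.5, -5, 0, 0, 0, 0]
    - [-4, -9, 0, 0, 0, 0]
    - [-6, -13, -0.5, 0, 0, 0]
    - [-8, -17, -1, 0, 0, 0]
    - [-10, -21, -1.5, 0, 0, 0]
    - [-11.5, -24, -2, 0, 0, 0]
    - [-12, -25.6, -2.3, 0, 0, 0]

```text
time_s: 10.15
tcp_pos: [0.4746, 0.0969, 0.2992]
eef_rot: [-90.1, -0.0, 90.1]
contact_force: [-0.3, 0.3, -0.7]
gripper_width: 0.0442
```

Call:
drive_tool:
  deltas:
    - [0, 0, 0, 0, 0, 0]
    - [0, 0, 0, 0, 0, 0]
    - [0, 0, 0, 0, 0, 0]
    - [0, 0, 0, 0, 0, 0]
    - [0, 0, 0, 0, 0, 0]
    - [0, 0, 0, 0, 0, 0]
    - [0, 0, 0, 0, 0, 0]
    - [0, 0, 0, 0, 0, 0]

```text
time_s: 10.82
tcp_pos: [0.4768, 0.1004, 0.2982]
eef_rot: [-90.0, 0.0, 90.1]
contact_force: [0.0, -0.0, -0.3]
gripper_width: 0.0442
```

Run:
```python
from h import *
s=r.get_state(); print(s['tcp_pos'],s['eef_rot'],s['contact_force'],s['gripper_width'])
im=imaging.capture('wrist'); im0=im.copy()
for dx in(-.006,.006):
  for y in(-.065,.065):
    p=wproj((.4773+dx,.0977+y,.17),s);print(p); cv2.circle(im,(int(round(p[0])),int(round(p[1]))),2,(255,0,255),1)
save(im,'w7.png',(130,0,330,250),3); save(im0,'w7raw.png')
T=lambda x,y:(150+(x+.5)/4-.5,120+(y+.5)/4-.5)
for a,b in[((273,362),(404,357)),((273,226),(402,218)),((273,288),(403,285))]:
    A,B=atz('top',T(*a),.17),atz('top',T(*b),.17);d=A-B;print(A[:2],B[:2],(A+B)[:2]/2,np.degrees(np.arctan2(d[1],d[0]))-90)
```

```text
[0.47675928 0.10043102 0.29815168] [-8.99738258e+01  1.90610001e-02  9.01461614e+01] [ 0.03675424 -0.01202885 -0.33987606] 0.044165367942823726
[263.96909368 111.3985372 ]
[262.80024085 236.13329283]
[251.38042822 111.35000228]
[251.56155556 236.0987037 ]
[0.4755453  0.15880811] [0.47669138 0.03083027] [0.47611834 0.09481919] 0.513088003617753
[0.61116512 0.15730805] [0.61538646 0.02928859] [0.61327579 0.09329832] 1.8885962950233193
[0.54883012 0.15799752] [0.54799742 0.03000227] [0.54841377 0.0939999 ] -0.3727481060326312
```

View pics/w7.png

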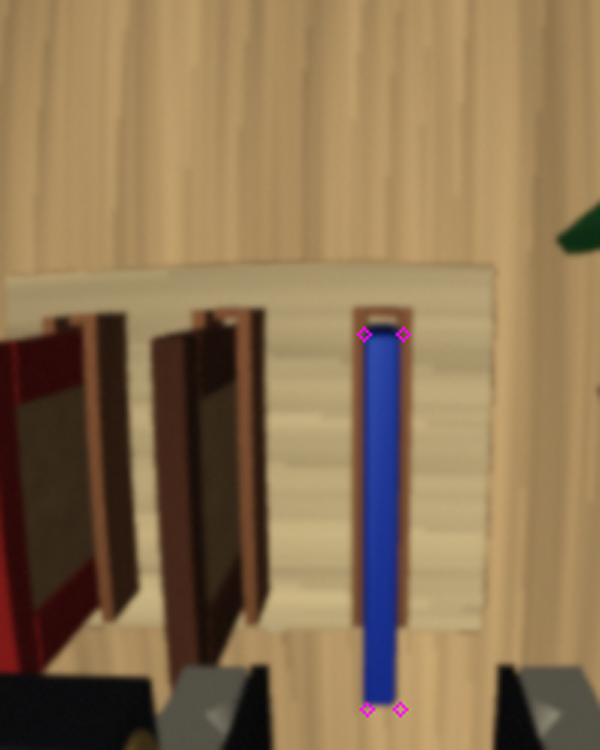

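Call:
drive_tool:
  deltas:
    - [0.1, -0.2, -1, 0, 0, 0]
    - [0.1, -0.2, -3, 0, 0, 0]
    - [0.1, -0.2, -5.5, 0, 0, 0]
    - [0.1, -0.2, -8, 0, 0, 0]
    - [0.1, -0.2, -10.5, 0, 0, 0]
    - [0.1, -0.2, -13, 0, 0, 0]
    - [0.1, -0.2, -15, 0, 0, 0]
    - [0.1, -0.2, -15.7, 0, 0, 0]

```text
time_s: 11.53
tcp_pos: [0.4757, 0.0969, 0.1379]
eef_rot: [-89.7, 0.1, 90.1]
contact_force: [-0.2, 0.2, -1.5]
gripper_width: 0.0438
```

Call:
drive_tool:
  deltas:
    - [0, 0, 0, 0, 0, 0]
    - [0, 0, 0, 0, 0, 0]
    - [0, 0, 0, 0, 0, 0]
    - [0, 0, 0, 0, 0, 0]
    - [0, 0, 0, 0, 0, 0]
    - [0, 0, 0, 0, 0, 0]
    - [0, 0, 0, 0, 0, 0]
    - [0, 0, 0, 0, 0, 0]
  claw: 0
  squeeze: 35

```text
time_s: 12.2
tcp_pos: [0.4781, 0.0983, 0.1423]
eef_rot: [-90.1, -0.0, 90.1]
contact_force: [-1.6, 0.4, 6.2]
gripper_width: 0.0114
```

Run:
```python
from h import *
s=r.get_state(); print(s['tcp_pos'],s['eef_rot'],s['contact_force'],s['gripper_width'],s['joints'])
im=imaging.capture('wrist'); save(im,'w8.png')
im=imaging.capture('scene');save(im,'s8.png',(230,100,390,280),4)
```

```text
[0.4781283  0.09834105 0.14229856] [-9.00796522e+01 -3.93921367e-02  9.01236446e+01] [-1.61406009  0.36532583  6.1703952 ] 0.011441996788744607 [ 3.47697837e+01  7.18811551e+00 -2.92528745e+01  1.60234191e-02
 -5.34710882e+01 -3.46556941e+01]
```

View pics/w8.png

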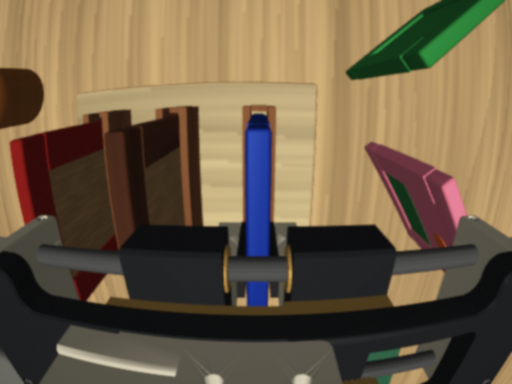

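View pics/s8.png

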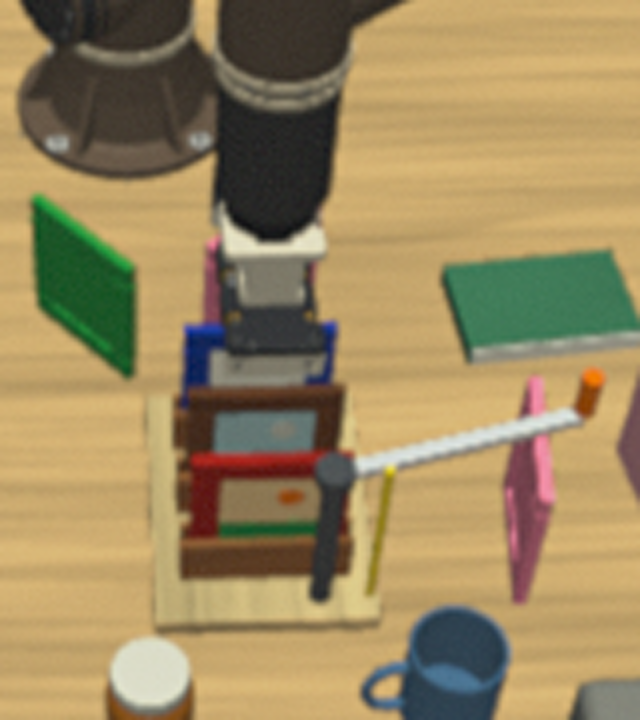

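Call:
drive_tool:
  deltas:
    - [0, 0, 0.5, 0, 0, 0]
    - [0, 0, 1.5, 0, 0, 0]
    - [0, 0, 3, 0, 0, 0]
    - [0, 0, 5, 0, 0, 0]
    - [0, 0, 7, 0, 0, 0]
    - [0, 0, 9.5, 0, 0, 0]
    - [0, 0, 12, 0, 0, 0]
    - [0, 0, 14, 0, 0, 0]

```text
time_s: 12.97
tcp_pos: [0.4776, 0.0979, 0.2839]
eef_rot: [-90.1, -0.0, 90.1]
contact_force: [0.2, -0.2, -2.4]
gripper_width: 0.012
```

Call:
drive_tool:
  deltas:
    - [0, 0, 1, 0, 0, 0]
    - [0, 0, 3, 0, 0, 0]
    - [0, 0, 4.5, 0, 0, 0]
    - [0, 0, 6, 0, 0, 0]
    - [0, 0, 6, 0, 0, 0]
    - [0, 0, 6, 0, 0, 0]
    - [0, 0, 6, 0, 0, 0]
    - [0, 0, 6, 0, 0, 0]

```text
time_s: 13.63
tcp_pos: [0.477, 0.0979, 0.34]
eef_rot: [-89.9, 0.0, 90.1]
contact_force: [0.4, 0.2, -2.2]
gripper_width: 0.012
```

Run:
```python
from h import *
s=r.get_state(); print(s['tcp_pos'],s['eef_rot'],s['contact_force'],s['gripper_width'],s['joints'])
im=imaging.capture('scene');save(im,'s9.png',(140,60,340,260),3)
# target pose
from math import *
yaw=radians(-7); c=np.array([.534,-.2434,.205])
Rm=Ro.from_euler('z',yaw)
# picture: rotate about its y by -45deg
Rp=Rm*Ro.from_euler('y',-45,degrees=True)
# tool pose rel picture now
Rt=Ro.from_euler('xyz',s['eef_rot'],degrees=True)
tcp_in_pic=np.array([0,0.0,.122])  # from bottom
tcp=c+Rp.apply(tcp_in_pic-np.array([0,0,.075])); print('tcp target',tcp)
print('rotvec total',Rp.as_rotvec(), (Rp).as_euler('xyz',degrees=True),'eef',(Rp*Rt).as_euler('xyz',degrees=True))
```

```text
[0.47700777 0.09786117 0.33995732] [-8.98766661e+01  4.89525485e-02  9.01107050e+01] [ 0.38398245  0.22760848 -2.22227706] 0.012043151000901349 [ 3.47650230e+01 -7.34451853e-01 -1.09541491e+01 -3.03315708e-02
 -7.99095940e+01 -3.46490228e+01]
tcp target [ 0.5010137  -0.23934979  0.23823402]
rotvec total [-0.04797599 -0.78440048 -0.11582428] [  0. -45.  -7.] eef [-1.34876670e+02  1.12894925e-01  8.30436656e+01]
```

View pics/s9.png

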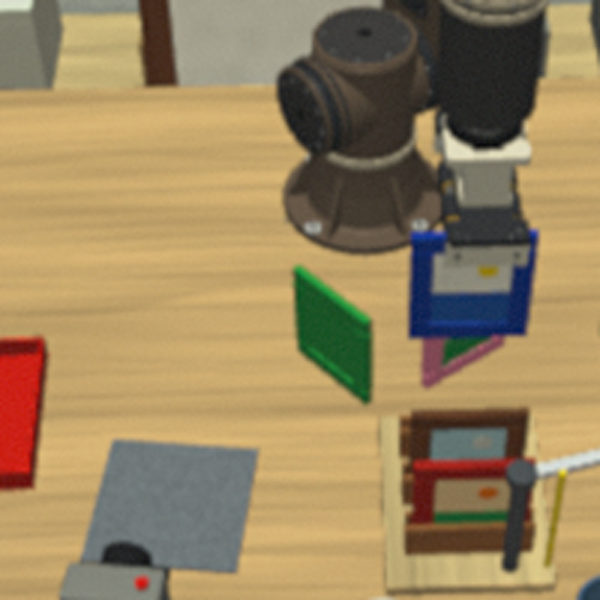

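Call:
drive_tool:
  deltas:
    - [0.5, -1, 0, 0, 0, 0]
    - [1, -3, 0, 0, 0, 0]
    - [1.5, -6, 0, 0, 0, -0.02]
    - [2, -9, 0, 0, 0, -0.04]
    - [2.5, -12, 0, 0, 0, -0.06]
    - [3, -15, 0, 0, 0, -0.08]
    - [3, -18, 0, 0, 0, -0.1]
    - [3, -21, 0, 0, 0, -0.12]

```text
time_s: 14.35
tcp_pos: [0.5075, -0.1139, 0.3407]
eef_rot: [-89.9, 0.0, 83.2]
contact_force: [1.0, 0.4, -2.0]
gripper_width: 0.0118
```

Call:
drive_tool:
  deltas:
    - [0, -3, 0, 0, 0, 0]
    - [0, -6, 0, 0, 0, 0]
    - [0, -8.5, 0, 0, 0, 0]
    - [0, -10.5, 0, 0, 0, 0]
    - [0, -12, 0, 0, 0, 0]
    - [0, -12.8, 0, 0, 0, 0]
    - [0, -12.8, 0, 0, 0, 0]
    - [0, -12.8, 0, 0, 0, 0]

```text
time_s: 15.02
tcp_pos: [0.5074, -0.2402, 0.3408]
eef_rot: [-89.9, -0.0, 83.2]
contact_force: [0.6, -0.7, -3.3]
gripper_width: 0.0115
```

Run:
```python
from h import *
s=r.get_state(); print(s['tcp_pos'],s['eef_rot'],s['contact_force'],s['gripper_width'],s['joints'])
Rp=Ro.from_euler('z',-7,degrees=True)*Ro.from_euler('y',-45,degrees=True)
Rg=Rp*Ro.from_euler('xyz',[-90,0,90.0],degrees=True)
print((Rg*Ro.from_euler('xyz',s['eef_rot'],degrees=True).inv()).as_rotvec(), np.array([.501,-.2393,.238])-s['tcp_pos'])
```

```text
[ 0.50742129 -0.24017754  0.34076252] [-8.99393243e+01 -1.14839705e-02  8.31826258e+01] [ 0.58386788 -0.73356767 -3.27636812] 0.011519416059794592 [-5.36145439e+00  6.77277937e+00 -2.83235310e+00 -1.32046981e-02
 -8.04552321e+01 -1.45371726e+00]
[-0.09478951 -0.78072426 -0.00310023] [-0.00642129  0.00087754 -0.10276252]
```

Call:
drive_tool:
  deltas:
    - [0, 0, 0, -0.006, -0.05, 0]
    - [0, 0, 0, -0.012, -0.1, 0]
    - [0, 0, -0.5, -0.018, -0.15, 0]
    - [0, 0, -1, -0.024, -0.2, 0]
    - [0, 0, -2, -0.03, -0.25, 0]
    - [0, 0, -3, -0.036, -0.3, 0]
    - [0, 0, -4, -0.042, -0.35, 0]
    - [0, 0, -5, -0.048, -0.4, 0]

```text
time_s: 15.68
tcp_pos: [0.5074, -0.2389, 0.2913]
eef_rot: [-113.2, 0.0, 83.3]
contact_force: [1.0, 0.6, -3.1]
gripper_width: 0.0116
```

Call:
drive_tool:
  deltas:
    - [0, 0, -1, -0.006, -0.06, 0]
    - [0, 0, -2, -0.012, -0.12, 0]
    - [-0.2, 0, -3, -0.018, -0.18, 0]
    - [-0.4, 0, -4, -0.024, -0.24, 0]
    - [-0.6, 0.1, -4.8, -0.035, -0.3, 0]
    - [-0.6, 0.1, -5.3, -0.042, -0.35, 0]
    - [-0.6, 0.1, -5.3, -0.047, -0.38, 0]
    - [-0.6, 0.1, -5.3, -0.047, -0.38, 0]

```text
time_s: 16.35
tcp_pos: [0.4961, -0.24, 0.2344]
eef_rot: [-134.3, 0.1, 83.3]
contact_force: [-0.6, -0.0, -2.9]
gripper_width: 0.0117
```

Call:
drive_tool:
  deltas:
    - [0, 0, 0, 0, 0, 0]
    - [0, 0, 0, 0, 0, 0]
    - [0, 0, 0, 0, 0, 0]
    - [0, 0, 0, 0, 0, 0]
    - [0, 0, 0, 0, 0, 0]
    - [0, 0, 0, 0, 0, 0]
    - [0, 0, 0, 0, 0, 0]
    - [0, 0, 0, 0, 0, 0]

```text
time_s: 17.02
tcp_pos: [0.5014, -0.2405, 0.2394]
eef_rot: [-134.9, -0.0, 83.3]
contact_force: [0.8, 0.2, -2.3]
gripper_width: 0.0114
```

Run:
```python
from h import *
np.set_printoptions(precision=4,suppress=True)
s=r.get_state(); print(s['tcp_pos'],s['eef_rot'],s['contact_force'],s['gripper_width'],s['joints'])
Rt=Ro.from_euler('xyz',s['eef_rot'],degrees=True)
m=s['tcp_pos']+Rt.apply([0,.047,0]); print('mid',m, 'y(approach)',Rt.apply([0,1,0]),'jaw',Rt.apply([0,0,1]))
for n in('scene','top'):
    im=imaging.capture(n); p=proj(n,m); print(n,p,[(d['position'],d['score']) for d in imaging.landmark_of(n,'picture_mid')[:2]])
    for z in(m,):cv2.circle(im,(int(p[0]),int(p[1])),2,(255,0,255),-1)
    save(im,n+'10.png',(120,100,380,290) if n=='scene' else (150,100,400,270),3)
```

```text
[ 0.5014 -0.2405  0.2394] [-134.9434   -0.0053   83.3347] [ 0.7987  0.197  -2.3309] 0.011394715754962342 [ -6.5828 -10.973  -55.8735  19.2803  -0.1654 -19.3424]
mid [ 0.5343 -0.2443  0.2062] y(approach) [ 0.7016 -0.0819 -0.7078] jaw [-0.703   0.0822 -0.7064]
scene [190.0973 189.8714] [([188.5, 193.1], 0.57), ([123.0, 238.7], 0.16)]
top [321.7802 190.6731] [([321.9, 191.6], 0.84)]
```

View pics/scene10.png

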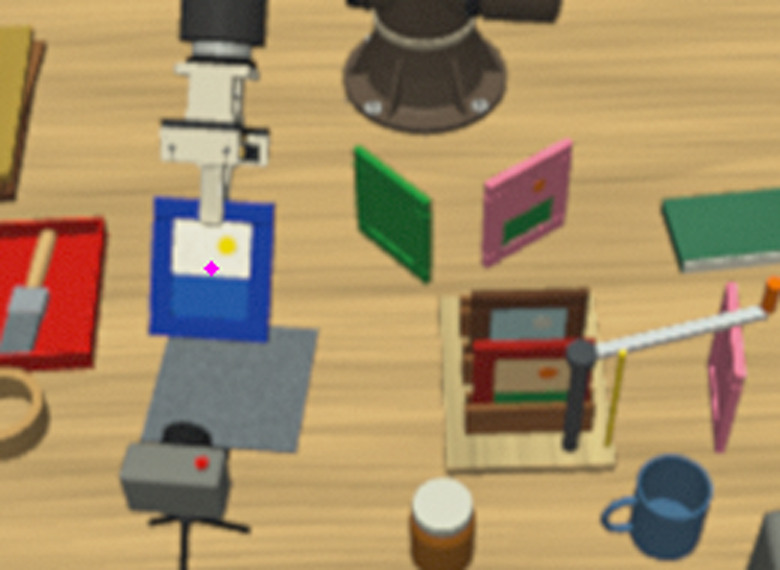

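View pics/top10.png

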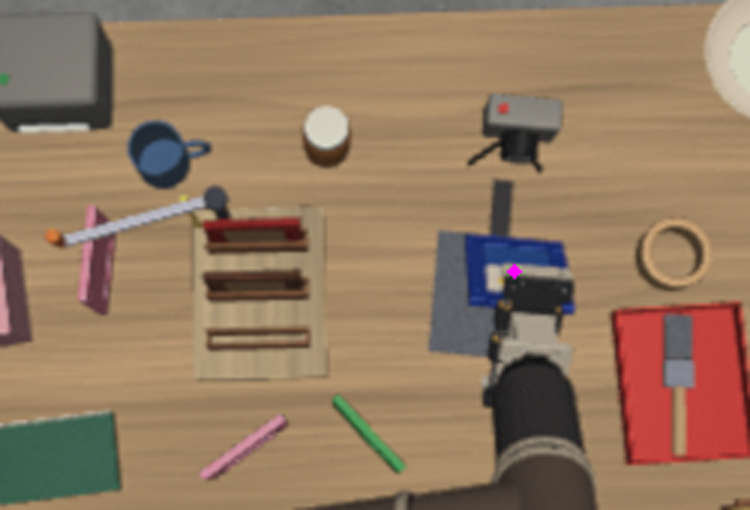

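The pose is right, but joint 5 sits at -0.17°, too near its limit of -0.11°, so I'll ease the lean by about 5°.

Call:
drive_tool:
  deltas:
    - [0, 0, 0, 0.001, 0.01, 0]
    - [0, 0, 0, 0.003, 0.025, 0]
    - [0, 0, 0, 0.005, 0.04, 0]
    - [0, 0, 0, 0.007, 0.055, 0]
    - [0, 0, 0, 0.009, 0.07, 0]
    - [0, 0, 0, 0.01, 0.085, 0]
    - [0, 0, 0, 0.011, 0.09, 0]
    - [0, 0, 0, 0.011, 0.09, 0]

```text
time_s: 17.88
tcp_pos: [0.5016, -0.2405, 0.2397]
eef_rot: [-129.8, -0.0, 83.3]
contact_force: [-0.0, 0.0, -2.6]
gripper_width: 0.0117
```

Call:
drive_tool:
  deltas:
    - [0, 0, 0, 0, 0, 0]
    - [0, 0, 0, 0, 0, 0]
    - [0, 0, 0, 0, 0, 0]
    - [0, 0, 0, 0, 0, 0]
    - [0, 0, 0, 0, 0, 0]
    - [0, 0, 0, 0, 0, 0]
    - [0, 0, 0, 0, 0, 0]
    - [0, 0, 0, 0, 0, 0]

```text
time_s: 18.55
tcp_pos: [0.5012, -0.2405, 0.2394]
eef_rot: [-129.7, -0.0, 83.3]
contact_force: [0.1, -0.3, -2.9]
gripper_width: 0.0118
```

Run:
```python
from h import *
np.set_printoptions(precision=4,suppress=True)
s=r.get_state(); print(s['tcp_pos'],s['eef_rot'],s['contact_force'],s['gripper_width'],s['joints'],s['qd'])
Rt=Ro.from_euler('xyz',s['eef_rot'],degrees=True)
m=s['tcp_pos']+Rt.apply([0,.047,0]); print('mid',m, 'face deg from up',np.degrees(np.arccos(-Rt.apply([0,0,1])[2])))
im=imaging.capture('scene'); save(im,'s11.png',(120,100,380,290),3)
im=imaging.capture('wrist'); save(im,'w11.png')
```

```text
[ 0.5012 -0.2405  0.2394] [-129.7407   -0.0307   83.3334] [ 0.0571 -0.3309 -2.8882] 0.011794544182510582 [ -4.5957 -10.1772 -46.6346   5.4277 -13.8795  -6.8824] [-0.0126  0.1268  0.0333 -0.0486  0.0004 -0.0124]
mid [ 0.5311 -0.2439  0.2032] face deg from up 50.259272649826634
```

View pics/s11.png

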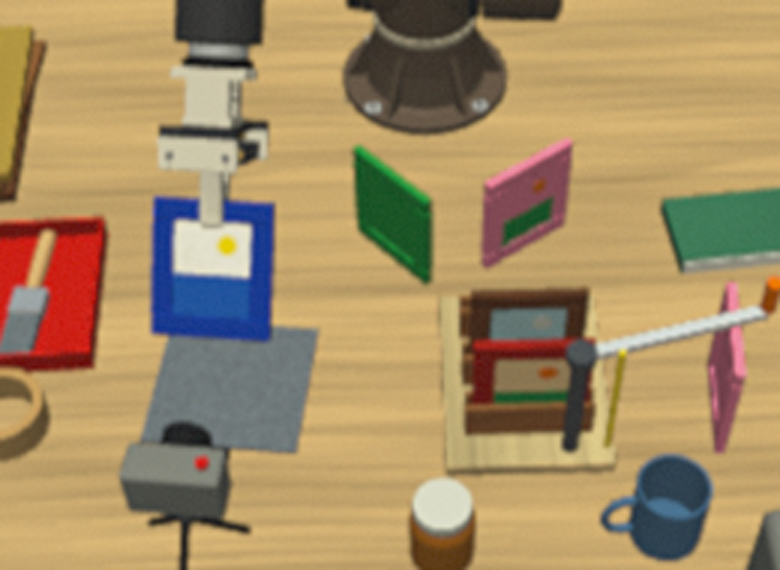

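View pics/w11.png

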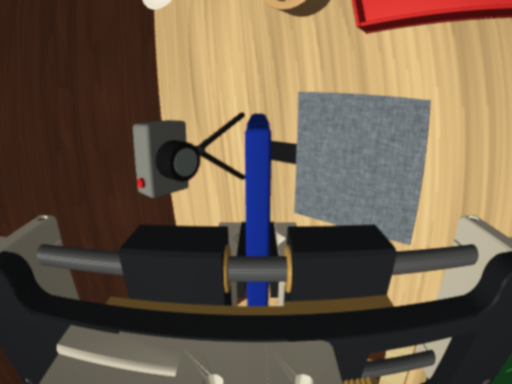

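```bash
python3 -c "
from plant import r
print(r.close_job())"
```

```text
the job is handed in; nothing more can be done
None
```

I swung the keeper bar out by its knob and left it there, then drew the blue-framed picture from its slot. I handed the job in at about 18.7 s, with the arm holding the picture still over the grey mat. No verdict was reported.

Last checks before handing in:

| Check | Measured | Required |
|---|---|---|
| Picture middle in plan | (0.531, -0.244) m, about 3 mm from the mat centre I measured, (0.534, -0.243) | within 60 mm |
| Middle height | 0.203 m | 0.14–0.28 m |
| Face from straight up | about 50°, facing the camera | 30–60° |
| Frame side to side | level; in line with the mat's y axis within about 1° | level within 14°, in line within 23° |
| Keeper bar | about 1.31 rad, and it stayed there after release | above 1.22 rad |

In the images the other two pictures are still in their slots. The jar, mug, brush and tape look where they were. The carton and book were mostly outside the last views, but the arm never came near them.

- **Lean:** it is about 40° rather than 45°. At the full 45°, joint 5 read -0.17°, nearly at its limit of -0.11°, so I eased it back by about 5°.
- **Knob and hinge position:** the trained networks put the knob about 12 mm off in y from where I measured it. I used my own measurement and the grasp worked. During the swing, the knob's path suggested the hinge was a few mm further in y than I had estimated. The force reached about 19 N before I corrected the path.

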